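# Spring the locked blade drawer with the awl

### The job

Unlock the drawer of the grey blade case: take the awl from its stand, push its point straight down through the small red-ringed hole in the case's lid and feel for the hidden spring button below, whose depth is not known. Press the button gently, without forcing it against its stop, and keep the awl in the hole until the drawer has slid all the way out by itself. Then put the awl back in its stand, point down and fully home, leaving the spool, thimble and steel weight nearby undisturbed.

Things in the scene. Friction and masses are not known exactly. Their poses are not given: they have to be found in the camera images.
- blade_case: Grey box with a blue drawer front, 140 mm (its x) x 90 mm (its y) x 80 mm high, fixed to the table. Origin: centre of its underside; its -x face, with the drawer, looks toward the robot; z up. More than 15 N between the awl and any part of the case, latch included, breaks it.
- case_hole (a point): Centre of the round 7 mm access hole, ringed in red, at the level of the lid's upper face, 80 mm above the table, 33 mm behind the case's middle (case +x). Lid 5 mm thick, rim chamfered 1 mm. Straight below it hides the flat latch button, 20 mm diameter, its top 12 to 40 mm under the lid's upper face, different each time.
- blade_drawer (a joint): How far the drawer is out, in m: 0 locked, 0.040 fully out. Once freed, its own spring and damper push it out (case -x) at about 20 mm/s, 3 s in all. If the button is let up before the drawer is 14 mm out, a second tooth catches it there; pressing again frees it.
- drawer_front (a point): Middle of the upper edge of the drawer's blue front, 73 mm above the table; travels with the drawer. The latch button that frees it resists with 3.6 N at first touch and 0.6 N more per mm; it must be 6 to 9 mm down to free the drawer, and meets a rigid stop at 9 mm.
- awl_grip (a point): Middle of the awl's handle, on its axis. Awl: white handle 12 mm diameter, 86 mm long, and steel rod 4.2 mm diameter, 54 mm long, on one axis; about 30 g. It stands point down, the handle's lower end resting on the stand's top, this point 43 mm above that and 97 mm above the awl's point. The point's y axis runs along the awl from point to handle.
- awl_tip (a point): The point of the awl (end of the steel rod), 97 mm from awl_grip along the awl.
- stand_hole (a point): Centre of the mouth of the 8 mm through hole in the top of the wooden awl stand, a light block 56 x 56 mm on a dark foot 76 x 76 x 6 mm, fixed to the table, top 60 mm above it; rim chamfered 1.5 mm.
- green_spool: Green thread spool standing on its end, 33 mm diameter, 36 mm high, beside the case, to be left alone. Origin: centre of its underside.
- gold_thimble: Gold thimble, 18 mm diameter, 22 mm high, beside the case, to be left alone. Origin: centre of its underside.
- steel_weight: Round steel pattern weight, 38 mm diameter, 15 mm high, near the awl stand, to be left alone. Origin: centre of its underside.
Things that resemble listed ones, but are neither listed nor needed, are in the scene too. What is shaped like the part that bears awl_grip but blue is not meant.

How it is judged:
By the outcome, as a careful person would: the job done as asked, in the order asked, and still so for the second after the job is handed in, with the robot touching nothing.
It also fails if it takes over 70 s, if anything falls off the work surface, if the arm or the gripper's body presses on something with over 40 N, if the wrist force passes 120 N, or if a joint passes its speed limit or range.

### The arm

A 6-joint arm with a two-finger parallel gripper is mounted at the origin on a cart in front of the work surface, level with it; the furniture and walls round the work are solid. World frame = base frame: x ahead of the robot, y to its left, z up, the work surface at z = 0. Lengths are in m, angles in rad, forces in N, time in s.
With the tool pointing down it reaches from about 0.4 to 0.825 m from the base axis. Payload 7 kg.
Tool frame: the origin (TCP) lies at the very end of the fingers, on their centre line; the grasp point (between the pads) lies 19 mm behind it; z points along the fingers, y is the line along which they close (so a half turn about z gives the same grasp; the last joint's range is limited). The gripper opens to 88 mm and grips with 3 to 60 N. Pads are 19 mm wide; open, the fingers measure 130 mm over their backs; the gripper's body (78 mm by 193 mm) begins 47 mm behind the grasp point.
Start: joints at [1.577, 0.359, 0.012, 0, -1.224, -0.288], TCP at [0.188, 0.648, 0.227] pointing down, gripper open.
Joint ranges: [-3.07, 3.07], [-1.43, 2.12], [-1.02, 1.25], [-3.03, 1.67], [-3.05, -0], [-3.03, 3.03]. Speed limits (rad/s): [2.39, 2.39, 3.01, 3.14, 3.14, 3.14].

### API

Orientations are given as a unit quaternion [x, y, z, w].
In Python, from bench import observe, camera, close_job gives the robot as it stands. The module is installed in compiled form; this text tells all that it offers.
- The arm moves only by the tool servo_tool, never from a script. Its argument "moves" is one flat list of numbers, 5 for each row, row after row: the opening, from 0 (shut) to 1 (fully open), then the shift along the tool's x, y, z scaled (see below), then the turn about the tool's z scaled (see below). In form: [hand, x, y, z, yaw, hand, x, y, z, yaw, ...]. A call has 1 to 8 rows; each row is the pose to reach, as a shift and turn from the pose commanded when the call began, along the tool's axes at that moment; what a row does not reach only later rows make up. The controller multiplies each number of a shift by 100 cm and each number of a turn by pi/2 rad. A row lasts 1/12 s, in which the tool goes at most 41.7 mm and 7.16 degrees, less where a joint would pass 70% of its speed; a pose out of reach is approached as far as the arm can. A call with a number of a shift or a turn outside -1 to 1 is refused whole. A call with a gripper value outside its range is refused whole. The fingers move at their own pace and stop on an object; the grip force is fixed at half the most. Time passes only in rows, so rows that repeat a pose let the fingers close. It gives the time, the measured TCP pose, the force, the opening and the grip force at its end, in the units of the state.
- observe(): the state, without advancing time (a new reading comes with each control period).
- camera(name): name is "scene" or "side" or "wrist"; returns a dict with "color" (384x512x3 uint8, red, green, blue), "fx", "fy", "cx", "cy" (pixels), "view" (4x4, takes a point from world to camera coordinates). Camera axes: x right, y down, z forward; pixel columns grow to the right and rows downward; lengths in m; the calibration is good to about 2 mm. The wrist camera is an equidistant fisheye: a pixel r from the principal point sees the ray r / f radians off the axis. A picture is of the moment at which its call begins. There is no depth.
- close_job(): hands the job in; it is judged then, once.
The state is a dict: "t": time; "qpos": joint angles; "joint_velocities": joint speeds; "joint_torque": joint torques, N m; "eef_pos": TCP position; "tool_rot": TCP orientation; "ft_force": force on the tool from outside, world axes, zero at the start; "wrist_torque": the same for the moment, N m; "grip_width": opening from 0.0 (shut) to 1.0 (fully open); "grasp_force": force on a finger pad.
Only numpy, scipy, OpenCV 4.12 (cv2) and the standard library are available. Lean on these libraries where they do the work, as an engineer would, in place of code of your own. Each camera call takes 0.05 s, during which the arm holds its last target. There are 200 camera calls.

## Working session

There is one attempt and no reset: what is moved stays moved. The work goes in short steps, Python scripts to look and compute and a tool call to move; the robot and the scene stay as the last step left them, time stands still between calls to the robot, and variables do not carry over. Pictures are saved under pics/ and viewed, at most 12 in all, crops included, and the job is handed in when it is done.

Besides the shell and the picture viewer there is one more tool, called after "Call:" as name(argument=value, ...) on one line, values as JSON. servo_tool: Moves the arm, as the interface text tells. Its arguments: {"type":"object","properties":{"moves":{"type":"array","items":{"type":"number"}}},"required":["moves"]}

```bash
mkdir -p pics; cat > h.py <<'E'
import numpy as np, cv2
from bench import observe, camera
def snap(n,f): 
    c=camera(n); cv2.imwrite('pics/'+f,c['color'][:,:,::-1]); np.savez('pics/'+f+'.npz',**{k:np.array(v) for k,v in c.items()}); return c
def load(f): return dict(np.load('pics/'+f+'.npz'))
def ray(c,u,v,fish=False):
    x=(u-c['cx'])/c['fx'];y=(v-c['cy'])/c['fy']
    if fish:
        r=np.hypot(x,y)+1e-12; d=np.array([x/r*np.sin(r),y/r*np.sin(r),np.cos(r)])
    else: d=np.array([x,y,1.])
    V=np.array(c['view']); R=V[:3,:3]; return -R.T@V[:3,3], R.T@d
def atz(c,u,v,z,fish=False):
    o,d=ray(c,u,v,fish); return o+d*(z-o[2])/d[2]
def proj(c,p,fish=False):
    V=np.array(c['view']); q=V[:3,:3]@np.array(p)+V[:3,3]
    if fish:
        r=np.hypot(q[0],q[1]); t=np.arctan2(r,q[2]); return c['cx']+c['fx']*t*q[0]/r, c['cy']+c['fy']*t*q[1]/r
    return c['cx']+c['fx']*q[0]/q[2], c['cy']+c['fy']*q[1]/q[2]
E
python3 - <<'E'
from h import *
a=snap('scene','a.png');b=snap('side','b.png');w=snap('wrist','w.png')
A=np.hstack([a['color'],b['color']])[:,:,::-1]
for c in (a,b,w): print(c['fx'],c['fy'],c['cx'],c['cy']); print(np.round(c['view'],3))
s=observe(); print({k:np.round(v,3) for k,v in s.items()})
for n,c in (('a',a),('b',b)): cv2.imwrite(f'pics/{n}2.png',cv2.resize(c['color'][:,:,::-1],(800,600),interpolation=cv2.INTER_CUBIC))
E
```

```text
356.11284106660116 356.11284106660116 254.40541605244243 193.63366103829568
[[-0.684 -0.73  -0.003  0.485]
 [-0.516  0.486 -0.705  0.316]
 [ 0.516 -0.48  -0.709  0.73 ]
 [ 0.     0.     0.     1.   ]]
498.5198555754058 498.5198555754058 258.5793235267792 192.49311324923008
[[ 0.824 -0.567 -0.008 -0.431]
 [-0.472 -0.678 -0.563  0.416]
 [ 0.314  0.468 -0.826  1.277]
 [ 0.     0.     0.     1.   ]]
297.3186396354542 297.3186396354542 257.8745038360607 192.2810028455095
[[-0.278 -0.961  0.002  0.674]
 [-0.927  0.269  0.261 -0.032]
 [-0.251  0.071 -0.965  0.391]
 [ 0.     0.     0.     1.   ]]
{'t': np.float64(0.15), 'qpos': array([ 1.577,  0.359,  0.011, -0.   , -1.224, -0.288]), 'joint_velocities': array([-0.   , -0.002,  0.002,  0.001, -0.001, -0.   ]), 'joint_torque': array([ 0.0000e+00, -5.8328e+01,  2.9329e+01,  7.0010e+00,  9.0000e-03,
       -0.0000e+00]), 'eef_pos': array([0.188, 0.648, 0.226]), 'tool_rot': array([ 0.99 , -0.14 , -0.   ,  0.001]), 'ft_force': array([ 0.533,  0.079, -0.623]), 'wrist_torque': array([-0.014, -0.009, -0.04 ]), 'grasp_force': np.float64(0.0), 'grip_width': np.float64(1.004)}
```

View pics/a2.png

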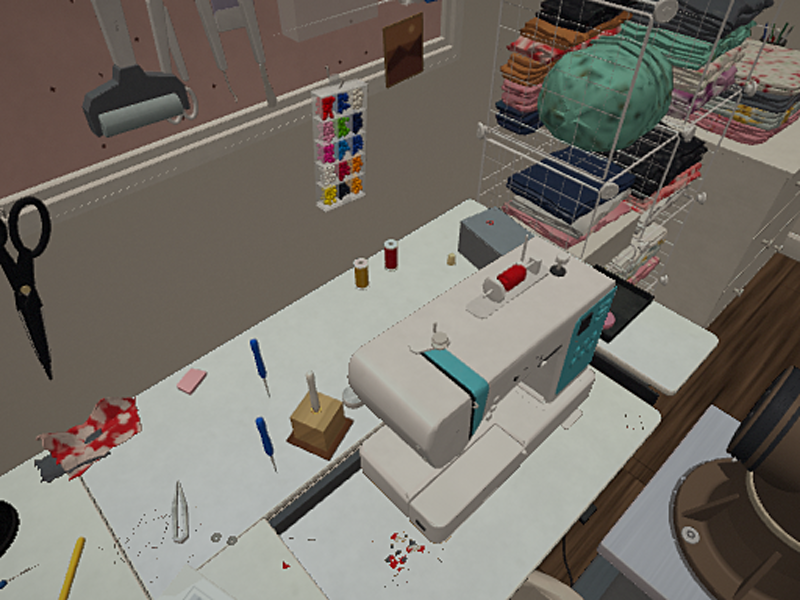

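View pics/b2.png

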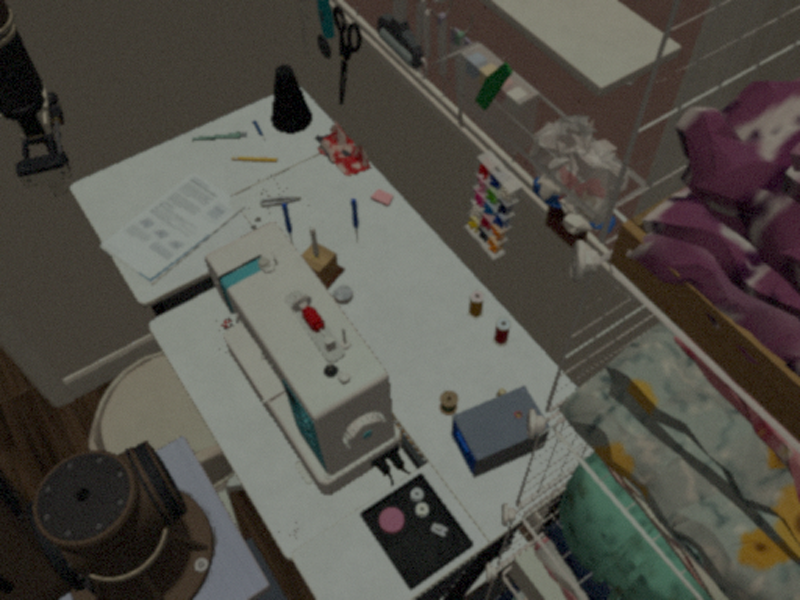

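The scene picture shows the white awl in its stand at about (313,385), with the top of the stand near (317,408) and blue decoys at (257,360) and (265,437). The grey case is at (495,235), with its red hole near (490,223). In the side picture the awl is at (313,240), the stand at (320,258), the case at (495,430) and the hole at (518,414). The sewing machine stands between the robot and these objects.

```bash
python3 - <<'E'
from h import *
a=load('a.png');b=load('b.png')
def crop(c,u0,v0,u1,v1,W,H): return cv2.resize(c['color'][v0:v1,u0:u1,::-1],(W,H),interpolation=cv2.INTER_CUBIC)
A=crop(a,170,225,250,300,400,300);B=crop(a,265,120,365,195,400,300)
C=crop(b,175,140,255,200,400,300);D=crop(b,270,235,370,310,400,300)
cv2.imwrite('pics/m.png',np.vstack([np.hstack([A,B]),np.hstack([C,D])]))
k=.64
print('hole scene',atz(a,490*k,223*k,.08),'side',atz(b,518*k,414*k,.08))
print('awltop scene',atz(a,311*k,374*k,.146),'side',atz(b,313*k,231*k,.146))
for n,p in dict(mach_top_l=(207,262),mach_top_r=(385,370),mach_back=(272,226),machfr=(318,415)).items(): print(n,atz(b,p[0]*k,p[1]*k,.28).round(3), atz(b,p[0]*k,p[1]*k,.2).round(3))
E
```

```text
hole scene [ 0.63513074 -0.17884563  0.08      ] side [ 0.63578516 -0.1801766   0.08      ]
awltop scene [0.53208374 0.32366809 0.146     ] side [0.53314624 0.31534432 0.146     ]
mach_top_l [0.314 0.255 0.28 ] [0.327 0.32  0.2  ]
mach_top_r [ 0.44  -0.076  0.28 ] [ 0.463 -0.037  0.2  ]
mach_back [0.437 0.261 0.28 ] [0.46  0.326 0.2  ]
machfr [ 0.321 -0.082  0.28 ] [ 0.334 -0.044  0.2  ]
```

View pics/m.png

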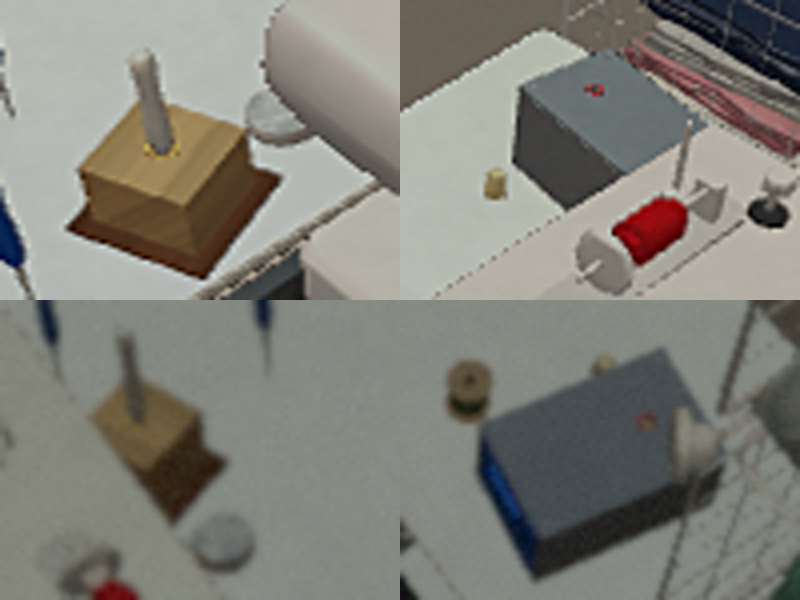

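Crop positions, converted to source pixels: the hole is at (313.7,142.5) in the scene view and (331.7,265.5) in the side view. The foot of the awl handle is at (202,262.5) in the scene view and (202,163.4) in the side view. The weight sits beside the stand, and the spool and thimble are beside the case.

```bash
cat >> h.py <<'E'
def tri(rays):
    M=np.zeros((3,3));r=np.zeros(3);
    for o,d in rays:
        d=d/np.linalg.norm(d);P=np.eye(3)-np.outer(d,d);M+=P;r+=P@o
    p=np.linalg.solve(M,r); res=[np.linalg.norm((np.eye(3)-np.outer(d,d)/(d@d))@(p-o)) for o,d in rays]; return p.round(4),np.round(res,4)
E
python3 - <<'E'
from h import *
a=load('a.png');b=load('b.png');k=.64
T=lambda p,q:tri([ray(a,*p),ray(b,*q)])
print('hole',atz(a,313.75,142.5,.08),atz(b,331.75,265.5,.08),T((313.75,142.5),(331.75,265.5)))
print('foot',atz(a,202,262.5,.06),atz(b,202,163.4,.06),T((202,262.5),(202,163.4)))
print('top',T((170+28/1,225+50/5*1),(175+25,140+35/5)), T((170+144/5,225+52/5),(175+125/5,140+33/5)))
K=lambda p,q:T((p[0]*k,p[1]*k),(q[0]*k,q[1]*k))
print('machspool',K((512,277),(313,318)))
print('redspool',K((391,245),(502,325)),'gold',K((361,265),(475,298)))
print('blueA top',K((255,342),(355,200)),'tip',K((268,396),(357,240)))
print('blueB top',K((262,420),(287,205)),'tip',K((275,470),(291,233)))
print('weight',K((350,397),(343,294)))
print('thimble',K((451,259),(502,394)))
print('desk corner far',atz(a,478*k,200*k,0),atz(b,575*k,385*k,0), 'deskback',atz(a,250*k,330*k,0),atz(b,455*k,245*k,0))
# rack knob hypotheses
for p in ((608,188),(667,10),(484,130)): print('knob',p,K(p,(342/k,270/k)))
print('case corners',[atz(b,270+u/4,235+v/4,.08).round(3) for u,v in ((82,130),(265,48),(320,170),(140,232))])
print('mach top right corner scene',[atz(a,u*k,v*k,.28).round(3) for u,v in ((350,360),(520,235),(615,285),(455,460))])
E
```

```text
hole [ 0.63553367 -0.18002723  0.08      ] [ 0.63528317 -0.18175317  0.08      ] (array([ 0.6361, -0.1813,  0.0788]), array([0.0003, 0.0003]))
foot [0.53455303 0.32561022 0.06      ] [0.53436508 0.32474689 0.06      ] (array([0.5348, 0.3254, 0.0593]), array([0.0002, 0.0002]))
top (array([0.5368, 0.319 , 0.1486]), array([0.0036, 0.0036])) (array([0.5359, 0.3188, 0.1493]), array([0.0022, 0.0022]))
machspool (array([0.4057, 0.0799, 0.2534]), array([0.0003, 0.0003]))
redspool (array([ 0.7388, -0.0124,  0.0555]), array([0.0013, 0.0013])) gold (array([0.7359, 0.0664, 0.0533]), array([0.0014, 0.0014]))
blueA top (array([0.6435, 0.3434, 0.1345]), array([0.0015, 0.0015])) tip (array([0.642 , 0.3474, 0.0069]), array([0.0012, 0.0012]))
blueB top (array([0.527 , 0.4091, 0.1336]), array([0.0022, 0.0022])) tip (array([0.5216, 0.4185, 0.0328]), array([0.0093, 0.0093]))
weight (array([0.5492, 0.2513, 0.0029]), array([0.0022, 0.0022]))
thimble (array([ 0.667 , -0.1092,  0.0082]), array([0.0007, 0.0007]))
desk corner far [ 0.77309469 -0.31379483  0.        ] [ 0.79252051 -0.16922055  0.        ] deskback [0.78818108 0.28822784 0.        ] [0.80751929 0.22388562 0.        ]
knob (608, 188) (array([ 0.5227, -0.2642,  0.2247]), array([0.062, 0.062]))
knob (667, 10) (array([ 0.4854, -0.3222,  0.4702]), array([0.0023, 0.0023]))
knob (484, 130) (array([ 0.6478, -0.222 ,  0.2202]), array([0.0559, 0.0559]))
case corners [array([ 0.542, -0.124,  0.08 ]), array([ 0.681, -0.146,  0.08 ]), array([ 0.653, -0.236,  0.08 ]), array([ 0.529, -0.203,  0.08 ])]
mach top right corner scene [array([0.425, 0.333, 0.28 ]), array([0.434, 0.033, 0.28 ]), array([0.295, 0.027, 0.28 ]), array([0.27 , 0.338, 0.28 ])]
```

Call:
servo_tool(moves=[0.5, 0, 0, -0.04, 0, 0.5, 0.04, 0.02, -0.05, -0.179, 0.5, 0.24, 0.12, -0.05, -0.179, 0.5, 0.24, 0.12, -0.05, -0.179, 0.5, 0.24, 0.12, -0.05, -0.179, 0.5, 0.24, 0.12, -0.05, -0.179, 0.5, 0.24, 0.12, -0.05, -0.179, 0.5, 0.24, 0.12, -0.05, -0.179])

```text
t: 0.82
eef_pos: [0.3872, 0.4631, 0.2767]
tool_rot: [1.0, -0.001, 0.0, 0.0]
ft_force: [-1.5, 1.0, 0.1]
grip_width: 0.512
grasp_force: 0.0
```

Call:
servo_tool(moves=[0.5, 0.148, 0.138, 0, 0, 0.5, 0.148, 0.138, 0, 0, 0.5, 0.148, 0.138, 0, 0, 0.5, 0.148, 0.138, 0, 0, 0.5, 0.148, 0.138, 0, 0, 0.5, 0.148, 0.138, 0.05, 0, 0.5, 0.148, 0.138, 0.05, 0, 0.5, 0.148, 0.138, 0.05, 0])

```text
t: 1.48
eef_pos: [0.5314, 0.3264, 0.2231]
tool_rot: [1.0, -0.001, -0.003, 0.002]
ft_force: [0.2, -0.6, 0.4]
grip_width: 0.502
grasp_force: 0.0
```

```bash
python3 - <<'E'
from h import *
w=snap('wrist','w1.png'); a=snap('scene','a1.png')
s=observe(); print(s['eef_pos'],s['qpos'])
V=w['view'];print('cam',-V[:3,:3].T@V[:3,3])
p=s['eef_pos']; print('tcp px',proj(w,p,True),'awl top pred',proj(w,[.535,.3245,.146],True),'mouth',proj(w,[.535,.3245,.06],True))
cv2.imwrite('pics/w1b.png',cv2.resize(w['color'][:,:,::-1],(800,600),interpolation=cv2.INTER_CUBIC))
E
```

```text
[0.53279072 0.32870851 0.22731653] [ 8.64636559e-01  2.78550626e-01 -1.01529338e-01  7.81763342e-04
 -1.19111439e+00  7.06253255e-01]
cam [0.60344944 0.3269286  0.38095628]
tcp px (np.float64(253.60195575662271), np.float64(240.28690432781568)) awl top pred (np.float64(259.5445315188009), np.float64(196.39235158681282)) mouth (np.float64(258.7275540109583), np.float64(174.5832828067097))
```

View pics/w1b.png

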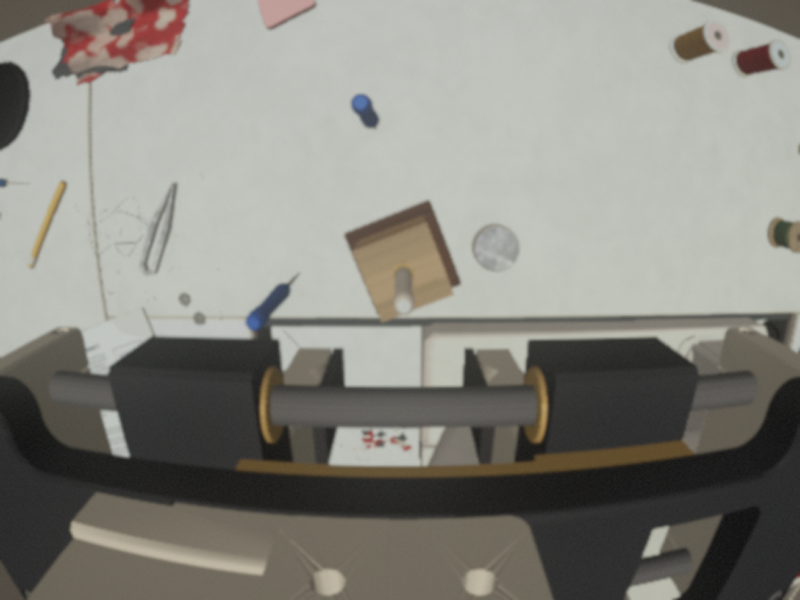

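The wrist view shows the top of the awl handle at (403,303) and its foot at (402,272). That agrees with my estimate within about 1.5 px. The blue decoy at (265,305) is clear of the half-open fingers.

```bash
python3 - <<'E'
from h import *
w=load('w1.png')
print(atz(w,258,194,.143,True),atz(w,257.3,174,.06,True))
s=observe(); print(s['eef_pos'],s['tool_rot'])
E
```

```text
[0.53620278 0.32575285 0.143     ] [0.53566268 0.32607327 0.06      ]
[0.53279072 0.32870851 0.22731653] [9.99999896e-01 1.91686469e-04 1.47042960e-04 3.86994058e-04]
```

Call:
servo_tool(moves=[0.5, 0.0025, 0.003, 0, 0, 0.5, 0.0025, 0.003, 0.03, 0, 0.5, 0.0025, 0.003, 0.05, 0, 0.5, 0.0025, 0.003, 0.05, 0, 0.5, 0.0025, 0.003, 0.05, 0])

```text
t: 2.0
eef_pos: [0.5352, 0.3258, 0.1775]
tool_rot: [1.0, 0.0, 0.0, 0.0]
ft_force: [-0.1, 0.5, 0.4]
grip_width: 0.501
grasp_force: 0.0
```

Call:
servo_tool(moves=[0.5, 0, 0, 0.03, 0, 0.5, 0, 0, 0.06, 0, 0.5, 0, 0, 0.0765, 0, 0.5, 0, 0, 0.0765, 0, 0.5, 0, 0, 0.0765, 0, 0.3, 0, 0, 0.0765, 0, 0.3, 0, 0, 0.0765, 0, 0.3, 0, 0, 0.0765, 0])

```text
t: 2.67
eef_pos: [0.5361, 0.3261, 0.1021]
tool_rot: [1.0, -0.0, 0.001, -0.001]
ft_force: [0.5, 0.7, -0.5]
grip_width: 0.34
grasp_force: 0.0
```

```bash
python3 - <<'E'
from h import *
w=snap('wrist','w2.png'); s=observe(); print(s['eef_pos'],s['ft_force'],s['grip_width'])
cv2.imwrite('pics/w2b.png',cv2.resize(w['color'][120:320,140:400,::-1],(780,600),interpolation=cv2.INTER_CUBIC))
E
```

```text
[0.53588405 0.32588719 0.10168656] [ 0.77002851 -0.09834502  0.16709636] 0.32270224568245215
```

View pics/w2b.png

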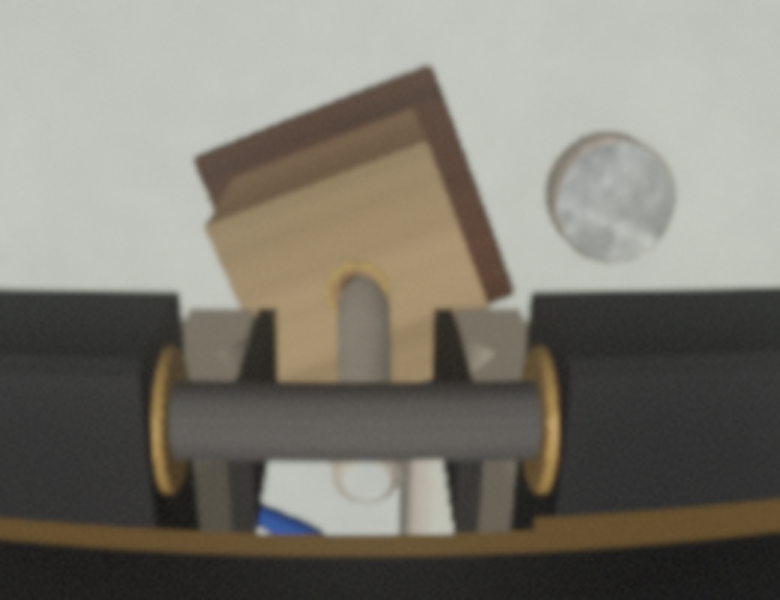

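The awl handle is centred between the pads (handle at x≈360, pads at 270 and 440). I'll close and lift.

Call:
servo_tool(moves=[0, 0, 0, 0, 0, 0, 0, 0, 0, 0, 0, 0, 0, 0, 0, 0, 0, 0, 0, 0, 0, 0, 0, 0, 0, 0, 0, 0, 0, 0])

```text
t: 3.22
eef_pos: [0.5354, 0.3253, 0.1003]
tool_rot: [1.0, -0.0, 0.0, -0.0]
ft_force: [-1.1, 0.4, 3.2]
grip_width: 0.131
grasp_force: 30.0
```

Call:
servo_tool(moves=[0, 0, 0, -0.01, 0, 0, 0, 0, -0.03, 0, 0, 0, 0, -0.06, 0, 0, 0, 0, -0.1, 0, 0, 0, 0, -0.12, 0, 0, 0, 0, -0.12, 0])

```text
t: 3.72
eef_pos: [0.5376, 0.3268, 0.2269]
tool_rot: [1.0, 0.0, 0.004, -0.003]
ft_force: [0.6, 0.2, -0.2]
grip_width: 0.131
grasp_force: 30.0
```

```bash
python3 - <<'E'
from h import *
s=observe(); print(s['eef_pos'],s['tool_rot'],s['ft_force'],s['grip_width'],s['qpos'])
E
```

```text
[0.53755869 0.32680116 0.22687684] [ 9.99989031e-01  2.56759817e-05  3.68665932e-03 -2.88894616e-03] [ 0.62356275  0.17557209 -0.16811515] 0.13144506738350592 [ 0.85717622  0.27800972 -0.10381588  0.00193818 -1.17977684  0.712941  ]
```

Call:
servo_tool(moves=[0, 0.005, 0.02, -0.01, 0, 0, 0.013, 0.06, -0.02, 0, 0, 0.021, 0.1, -0.02, 0, 0, 0.029, 0.14, -0.02, 0, 0, 0.037, 0.18, -0.02, 0, 0, 0.045, 0.22, -0.02, 0, 0, 0.05, 0.25, -0.02, 0, 0, 0.05, 0.25, -0.02, 0])

```text
t: 4.38
eef_pos: [0.5851, 0.0705, 0.2403]
tool_rot: [1.0, -0.002, -0.0, 0.0]
ft_force: [0.5, 0.9, -0.1]
grip_width: 0.127
grasp_force: 30.0
```

Call:
servo_tool(moves=[0, 0.005, 0.02, 0, 0, 0, 0.013, 0.06, 0, 0, 0, 0.021, 0.1, 0, 0, 0, 0.029, 0.14, 0, 0, 0, 0.037, 0.18, 0, 0, 0, 0.044, 0.21, 0, 0, 0, 0.05, 0.23, 0, 0, 0, 0.05, 0.24, 0, 0])

```text
t: 5.05
eef_pos: [0.6352, -0.1674, 0.2396]
tool_rot: [1.0, -0.001, -0.0, 0.0]
ft_force: [-0.2, 0.6, -0.6]
grip_width: 0.13
grasp_force: 30.0
```

Call:
servo_tool(moves=[0, 0, 0, 0, 0, 0, 0, 0, 0, 0])

```text
t: 5.22
eef_pos: [0.6346, -0.1647, 0.2398]
tool_rot: [1.0, -0.001, -0.0, -0.0]
ft_force: [0.2, 1.0, -0.4]
grip_width: 0.129
grasp_force: 30.0
```

Call:
servo_tool(moves=[0, 0.001, 0.0163, 0.01, 0, 0, 0.001, 0.0163, 0.03, 0, 0, 0.001, 0.0163, 0.042, 0, 0, 0.001, 0.0163, 0.042, 0, 0, 0.001, 0.0163, 0.042, 0])

```text
t: 5.63
eef_pos: [0.6356, -0.18, 0.1977]
tool_rot: [1.0, 0.0, -0.001, 0.0]
ft_force: [0.6, -0.4, 0.2]
grip_width: 0.133
grasp_force: 30.0
```

```bash
python3 - <<'E'
from h import *
a=snap('scene','a3.png');b=snap('side','b3.png');w=snap('wrist','w3.png')
s=observe(); print(s['eef_pos'],s['tool_rot'],s['ft_force'])
p=np.array(s['eef_pos'])
for n,c,f in (('a',a,0),('b',b,0),('w',w,1)): print(n,'tip',proj(c,p-[0,0,.0945],f),'hole',proj(c,[.6355,-.181,.08],f))
def crop(c,u0,v0,u1,v1): return cv2.resize(c['color'][v0:v1,u0:u1,::-1],(400,300),interpolation=cv2.INTER_CUBIC)
A=crop(a,290,115,338,151);B=crop(b,304,230,352,266)
u,v=[int(x) for x in proj(w,[.6355,-.181,.08],True)];print('w crop',u-32,v-24); W=crop(w,u-32,v-24,u+32,v+24)
cv2.imwrite('pics/m3.png',np.vstack([np.hstack([A,B]),np.hstack([W,cv2.resize(w['color'][:,:,::-1],(400,300))])]))
E
```

```text
[ 0.63667431 -0.18057502  0.19937956] [9.99999590e-01 1.91760985e-04 8.69513101e-04 1.61961900e-04] [ 0.27572311 -0.63526688  0.07299262]
a tip (np.float64(314.527822362052), np.float64(135.58025071967208)) hole (np.float64(313.9653901347503), np.float64(142.37194613034757))
b tip (np.float64(332.9531786338214), np.float64(260.6874679534233)) hole (np.float64(331.6333665230987), np.float64(265.2464127062425))
w tip (np.float64(257.8285628421567), np.float64(195.42819457837157)) hole (np.float64(258.2498436245497), np.float64(189.62548250427412))
w crop 226 165
```

View pics/m3.png

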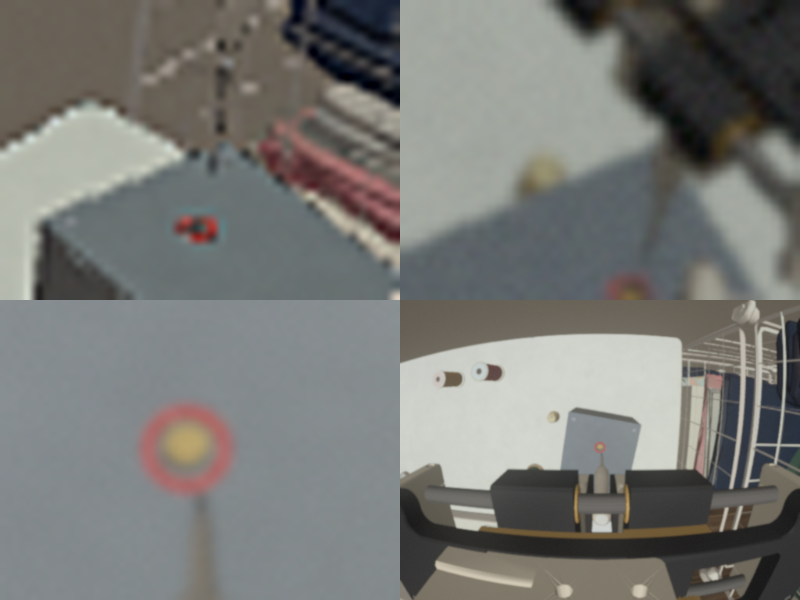

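The bottom-left wrist crop shows the red ring centred at (187,449) and the awl point at (199,497), which are wrist pixels (255.9,188.8) and (257.8,196.5). The gold button is visible through the hole. The awl points straight down.

```bash
python3 - <<'E'
from h import *
w=load('w3.png')
h=atz(w,255.9,188.8,.08,True); 
for z in (.1032,.105): print('tip',atz(w,257.8,196.5,z,True))
# ring centroid by colour
c=w['color'].astype(int); m=(c[...,0]-c[...,1]>25)&(c[...,0]-c[...,2]>25); m[:170]=0;m[205:]=0;m[:,:240]=0;m[:,275:]=0
(u,v),r=cv2.minEnclosingCircle(np.argwhere(m)[:,::-1].astype(np.float32)); print(u,v,r)
print('hole',h, atz(w,u,v,.08,True)); s=observe(); print(s['eef_pos'])
E
```

```text
tip [ 0.63521272 -0.18055208  0.1032    ]
tip [ 0.63572516 -0.18055053  0.105     ]
255.31817626953125 188.22727966308594 7.42047643661499
hole [ 0.63632035 -0.17873471  0.08      ] [ 0.63688953 -0.17817477  0.08      ]
[ 0.63667431 -0.18057502  0.19937956]
```

Call:
servo_tool(moves=[0, 0.0005, -0.002, 0, 0, 0, 0.0005, -0.002, 0.008, 0, 0, 0.0005, -0.002, 0.014, 0, 0, 0.0005, -0.002, 0.014, 0, 0, 0.0005, -0.002, 0.014, 0, 0, 0.0005, -0.002, 0.014, 0])

```text
t: 6.28
eef_pos: [0.6364, -0.1792, 0.1839]
tool_rot: [1.0, -0.0, -0.0, 0.0]
ft_force: [-0.2, -0.6, -0.3]
grip_width: 0.129
grasp_force: 30.0
```

```bash
python3 - <<'E'
from h import *
s=observe(); print(s['eef_pos'],s['tool_rot'],s['ft_force'])
w=snap('wrist','w4.png'); p=np.array(s['eef_pos'])
print('tip',proj(w,p-[0,0,.0945],1),'hole',proj(w,[.6364,-.1786,.08],1))
cv2.imwrite('pics/w4b.png',cv2.resize(w['color'][170:218,226:290,::-1],(800,600),interpolation=cv2.INTER_CUBIC))
E
```

```text
[ 0.63643274 -0.17923791  0.18392232] [ 9.99999930e-01 -3.13269941e-04 -1.90062301e-04  7.96023492e-05] [-0.24734793 -0.62304326 -0.30393381]
tip (np.float64(257.67308183693467), np.float64(195.32851761322948)) hole (np.float64(256.97519718215443), np.float64(192.5625482689332))
```

View pics/w4b.png

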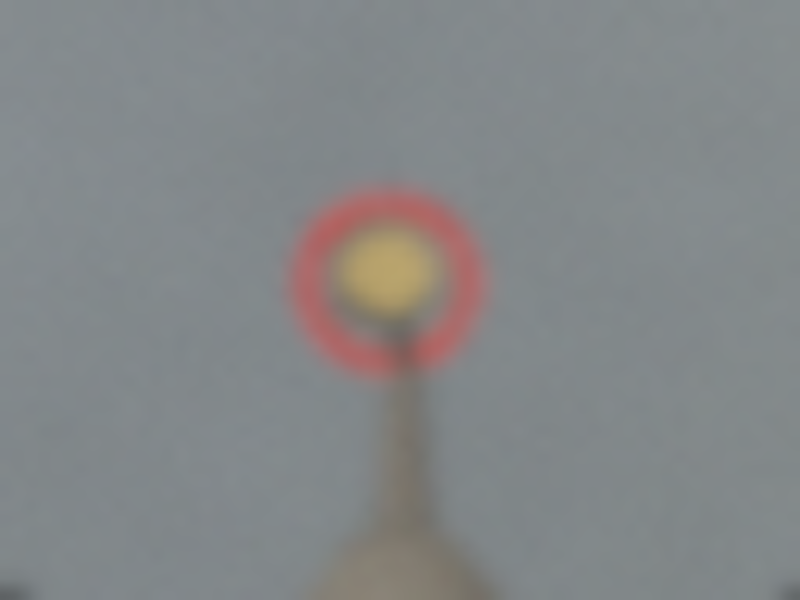

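The ring centre is at (390,283) and the awl point at (402,325). The point is about 0.8 mm short in +y and 0.3 mm short in x, so I'll correct both and descend gently.

Call:
servo_tool(moves=[0, 0.0003, -0.0008, 0.002, 0, 0, 0.0003, -0.0008, 0.005, 0, 0, 0.0003, -0.0008, 0.008, 0, 0, 0.0003, -0.0008, 0.009, 0, 0, 0.0003, -0.0008, 0.01, 0, 0, 0.0003, -0.0008, 0.011, 0, 0, 0.0003, -0.0008, 0.011, 0])

```text
t: 6.92
eef_pos: [0.6367, -0.1783, 0.1728]
tool_rot: [1.0, -0.0, -0.0, 0.0]
ft_force: [0.5, 0.3, 0.1]
grip_width: 0.131
grasp_force: 30.0
```

Call:
servo_tool(moves=[0, 0, 0, 0.001, 0, 0, 0, 0, 0.002, 0, 0, 0, 0, 0.003, 0, 0, 0, 0, 0.004, 0, 0, 0, 0, 0.005, 0, 0, 0, 0, 0.005, 0])

```text
t: 7.42
eef_pos: [0.6366, -0.1783, 0.1678]
tool_rot: [1.0, -0.0, -0.0, -0.0]
ft_force: [0.1, 0.3, -0.2]
grip_width: 0.129
grasp_force: 30.0
```

Call:
servo_tool(moves=[0, 0, 0, 0.002, 0, 0, 0, 0, 0.004, 0, 0, 0, 0, 0.005, 0, 0, 0, 0, 0.006, 0, 0, 0, 0, 0.007, 0, 0, 0, 0, 0.007, 0])

```text
t: 7.92
eef_pos: [0.6367, -0.1783, 0.1608]
tool_rot: [1.0, -0.0, -0.0, -0.0]
ft_force: [-0.5, 0.8, -0.8]
grip_width: 0.134
grasp_force: 30.0
```

Call:
servo_tool(moves=[0, 0, 0, 0.001, 0, 0, 0, 0, 0.002, 0, 0, 0, 0, 0.003, 0, 0, 0, 0, 0.004, 0, 0, 0, 0, 0.004, 0])

```text
t: 8.33
eef_pos: [0.6366, -0.1783, 0.1568]
tool_rot: [1.0, -0.0, -0.0, -0.0]
ft_force: [-0.6, -0.2, 0.7]
grip_width: 0.132
grasp_force: 30.0
```

Call:
servo_tool(moves=[0, 0, 0, 0, 0, 0, 0, 0, 0, 0])

```text
t: 8.5
eef_pos: [0.6368, -0.1783, 0.1571]
tool_rot: [1.0, -0.0, 0.0, -0.0]
ft_force: [0.6, -0.5, 0.0]
grip_width: 0.129
grasp_force: 30.0
```

Still free.

Call:
servo_tool(moves=[0, 0, 0, 0.001, 0, 0, 0, 0, 0.002, 0, 0, 0, 0, 0.003, 0, 0, 0, 0, 0.004, 0, 0, 0, 0, 0.004, 0])

```text
t: 8.92
eef_pos: [0.6373, -0.1785, 0.154]
tool_rot: [1.0, -0.0, 0.001, 0.0]
ft_force: [-0.1, 0.1, 4.7]
grip_width: 0.13
grasp_force: 30.0
```

Call:
servo_tool(moves=[0, 0, 0, 0.001, 0, 0, 0, 0, 0.002, 0, 0, 0, 0, 0.003, 0, 0, 0, 0, 0.003, 0, 0, 0, 0, 0.003, 0])

```text
t: 9.33
eef_pos: [0.6374, -0.1785, 0.1514]
tool_rot: [1.0, -0.0, 0.001, 0.0]
ft_force: [-1.4, -0.5, 6.4]
grip_width: 0.127
grasp_force: 30.0
```

```bash
python3 - <<'E'
from h import *
s=observe(); print(s['eef_pos'],s['tool_rot'],s['ft_force'],s['wrist_torque'])
E
```

```text
[ 0.6374423  -0.17853226  0.15138328] [ 9.99999499e-01 -1.06675802e-04  9.43902719e-04  3.16977394e-04] [-1.35300351 -0.53012067  6.39461765] [ 0.19037525  0.40968219 -0.00721787]
```

Call:
servo_tool(moves=[0, 0, 0, 0.001, 0, 0, 0, 0, 0.002, 0, 0, 0, 0, 0.003, 0, 0, 0, 0, 0.003, 0, 0, 0, 0, 0.003, 0])

```text
t: 9.75
eef_pos: [0.6376, -0.1785, 0.1485]
tool_rot: [1.0, -0.0, 0.001, 0.0]
ft_force: [-0.4, 0.4, 6.9]
grip_width: 0.127
grasp_force: 30.0
```

```bash
python3 - <<'E'
from h import *
s=observe(); print(s['eef_pos'],s['ft_force'])
b=snap('side','b5.png')
for d in (0,.04):
    print(d,proj(b,[.535-d*.97,-.163+d*.2,.073]))
b0=load('b.png'); D=cv2.absdiff(b['color'],b0['color']); cv2.imwrite('pics/b5c.png',np.hstack([cv2.resize(x['color'][230:330,250:350,::-1],(400,400),interpolation=cv2.INTER_CUBIC) for x in (b0,b)]))
E
```

```text
[ 0.63757718 -0.17851257  0.1485048 ] [-0.38820365  0.37168195  6.94098579]
0 (np.float64(297.20493053726364), np.float64(281.14346349739384))
0.04 (np.float64(283.4643015601645), np.float64(286.6644825865256))
```

View pics/b5c.png

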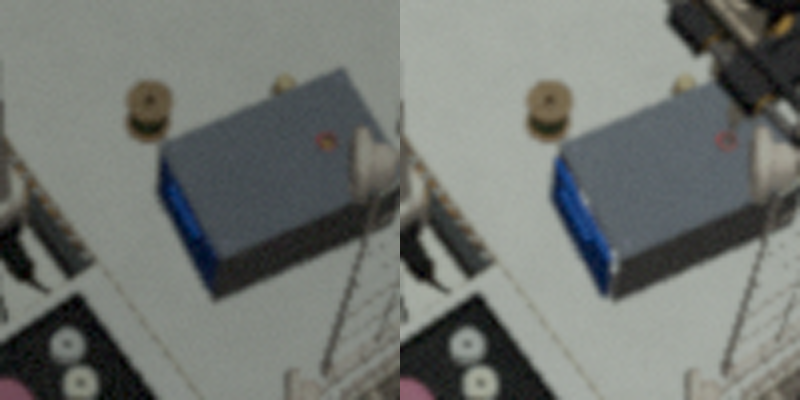

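The side pictures, before and after, show the blue front starting to come out: its left edge has moved from (162,165) to (555,165) and a light gap has opened. I'll hold this press while the drawer slides.

Call:
servo_tool(moves=[0, 0, 0, 0, 0, 0, 0, 0, 0, 0, 0, 0, 0, 0, 0, 0, 0, 0, 0, 0, 0, 0, 0, 0, 0, 0, 0, 0, 0, 0, 0, 0, 0, 0, 0, 0, 0, 0, 0, 0])

```text
t: 10.47
eef_pos: [0.6376, -0.1785, 0.1486]
tool_rot: [1.0, -0.0, 0.001, 0.0]
ft_force: [-0.9, -0.2, 7.4]
grip_width: 0.13
grasp_force: 30.0
```

Call:
servo_tool(moves=[0, 0, 0, 0, 0, 0, 0, 0, 0, 0, 0, 0, 0, 0, 0, 0, 0, 0, 0, 0, 0, 0, 0, 0, 0, 0, 0, 0, 0, 0, 0, 0, 0, 0, 0, 0, 0, 0, 0, 0])

```text
t: 11.13
eef_pos: [0.6376, -0.1786, 0.1486]
tool_rot: [1.0, -0.0, 0.001, 0.0]
ft_force: [-1.0, 0.1, 7.5]
grip_width: 0.132
grasp_force: 30.0
```

Call:
servo_tool(moves=[0, 0, 0, 0, 0, 0, 0, 0, 0, 0, 0, 0, 0, 0, 0, 0, 0, 0, 0, 0, 0, 0, 0, 0, 0, 0, 0, 0, 0, 0, 0, 0, 0, 0, 0, 0, 0, 0, 0, 0])

```text
t: 11.8
eef_pos: [0.6376, -0.1785, 0.1486]
tool_rot: [1.0, -0.0, 0.001, 0.0]
ft_force: [-0.9, 0.2, 7.0]
grip_width: 0.129
grasp_force: 30.0
```

Call:
servo_tool(moves=[0, 0, 0, 0, 0, 0, 0, 0, 0, 0, 0, 0, 0, 0, 0, 0, 0, 0, 0, 0, 0, 0, 0, 0, 0, 0, 0, 0, 0, 0, 0, 0, 0, 0, 0, 0, 0, 0, 0, 0])

```text
t: 12.47
eef_pos: [0.6375, -0.1786, 0.1485]
tool_rot: [1.0, -0.0, 0.001, 0.0]
ft_force: [-1.6, 0.7, 7.5]
grip_width: 0.133
grasp_force: 30.0
```

Call:
servo_tool(moves=[0, 0, 0, 0, 0, 0, 0, 0, 0, 0, 0, 0, 0, 0, 0, 0, 0, 0, 0, 0, 0, 0, 0, 0, 0, 0, 0, 0, 0, 0, 0, 0, 0, 0, 0, 0, 0, 0, 0, 0])

```text
t: 13.13
eef_pos: [0.6375, -0.1786, 0.1485]
tool_rot: [1.0, -0.0, 0.001, 0.0]
ft_force: [-1.8, 0.5, 7.7]
grip_width: 0.132
grasp_force: 30.0
```

Call:
servo_tool(moves=[0, 0, 0, 0, 0, 0, 0, 0, 0, 0, 0, 0, 0, 0, 0, 0, 0, 0, 0, 0, 0, 0, 0, 0, 0, 0, 0, 0, 0, 0, 0, 0, 0, 0, 0, 0, 0, 0, 0, 0])

```text
t: 13.8
eef_pos: [0.6375, -0.1786, 0.1485]
tool_rot: [1.0, -0.0, 0.001, 0.0]
ft_force: [-1.3, 0.6, 7.9]
grip_width: 0.127
grasp_force: 30.0
```

```bash
python3 - <<'E'
from h import *
s=observe(); print(s['t'],s['eef_pos'],s['ft_force'])
b=snap('side','b6.png'); b5=load('b5.png')
cv2.imwrite('pics/b6c.png',np.hstack([cv2.resize(x['color'][230:330,250:350,::-1],(400,400),interpolation=cv2.INTER_CUBIC) for x in (b5,b)]))
E
```

```text
13.8 [ 0.63753824 -0.17856824  0.14853513] [-1.34734605  0.64798233  7.91265977]
```

View pics/b6c.png

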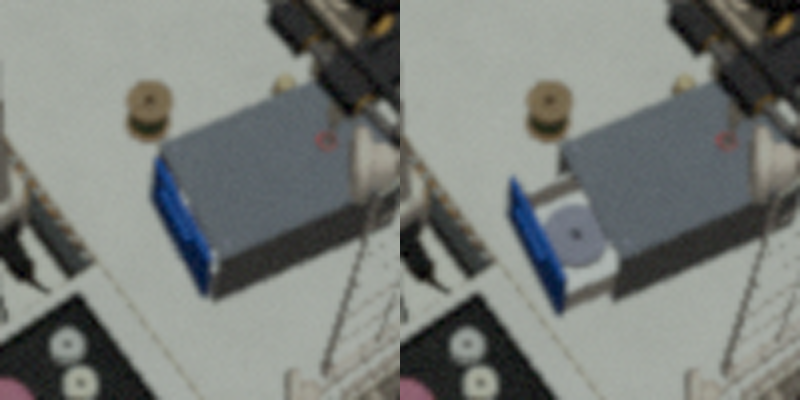

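The right picture shows the drawer well out: the front's upper-left corner went from (162,155) originally to (512,182), about 40 mm. It has had 4 s to slide. I'll withdraw straight up.

Call:
servo_tool(moves=[0, 0, 0, -0.005, 0, 0, 0, 0, -0.015, 0, 0, 0, 0, -0.03, 0, 0, 0, 0, -0.05, 0, 0, 0, 0, -0.07, 0, 0, 0, 0, -0.085, 0, 0, 0, 0, -0.085, 0, 0, 0, 0, -0.085, 0])

```text
t: 14.52
eef_pos: [0.637, -0.1782, 0.2332]
tool_rot: [1.0, -0.0, 0.001, -0.0]
ft_force: [-0.6, 0.5, -1.5]
grip_width: 0.128
grasp_force: 30.0
```

Call:
servo_tool(moves=[0, -0.005, -0.02, 0, 0, 0, -0.013, -0.06, 0, 0, 0, -0.021, -0.1, 0, 0, 0, -0.029, -0.14, 0, 0, 0, -0.037, -0.18, 0, 0, 0, -0.045, -0.22, 0, 0, 0, -0.05, -0.25, 0, 0, 0, -0.05, -0.25, 0, 0])

```text
t: 15.18
eef_pos: [0.5855, 0.0762, 0.2311]
tool_rot: [1.0, 0.002, -0.001, -0.0]
ft_force: [0.4, -0.4, -0.8]
grip_width: 0.128
grasp_force: 30.0
```

Call:
servo_tool(moves=[0, -0.005, -0.02, 0, 0, 0, -0.013, -0.06, 0, 0, 0, -0.021, -0.1, 0, 0, 0, -0.029, -0.14, 0, 0, 0, -0.037, -0.18, 0, 0, 0, -0.045, -0.22, 0, 0, 0, -0.051, -0.245, 0, 0, 0, -0.051, -0.2536, 0, 0])

```text
t: 15.85
eef_pos: [0.5345, 0.3284, 0.2306]
tool_rot: [1.0, 0.001, -0.001, 0.001]
ft_force: [-0.5, 0.2, -1.6]
grip_width: 0.128
grasp_force: 30.0
```

Call:
servo_tool(moves=[0, 0, 0, 0, 0, 0, 0, 0, 0, 0, 0, 0, 0, 0, 0])

```text
t: 16.1
eef_pos: [0.5361, 0.3241, 0.2315]
tool_rot: [1.0, -0.001, -0.0, 0.0]
ft_force: [-0.9, -0.6, -0.5]
grip_width: 0.131
grasp_force: 30.0
```

Call:
servo_tool(moves=[0, -0.0006, -0.0012, 0.02, 0, 0, -0.0006, -0.0012, 0.045, 0, 0, -0.0006, -0.0012, 0.06, 0, 0, -0.0006, -0.0012, 0.064, 0, 0, -0.0006, -0.0012, 0.064, 0, 0, -0.0006, -0.0012, 0.064, 0])

```text
t: 16.6
eef_pos: [0.5362, 0.3259, 0.169]
tool_rot: [1.0, -0.001, 0.0, -0.0]
ft_force: [-0.1, 0.7, -0.2]
grip_width: 0.128
grasp_force: 30.0
```

```bash
python3 - <<'E'
from h import *
s=observe(); print(s['eef_pos'],s['tool_rot'],s['ft_force'])
w=snap('wrist','w7.png'); p=np.array(s['eef_pos'])
u,v=proj(w,p-[0,0,.0945],1); print('tip',u,v,'mouth at tcp xy',proj(w,[p[0],p[1],.06],1))
u0,v0=int(u)-32,int(v)-28; print(u0,v0)
cv2.imwrite('pics/w7b.png',cv2.resize(w['color'][v0:v0+48,u0:u0+64,::-1],(800,600),interpolation=cv2.INTER_CUBIC))
E
```

```text
[0.53623375 0.32593748 0.16896084] [ 9.99999639e-01 -7.38677201e-04  4.04971209e-04 -1.10347555e-04] [-0.08156168  0.66550152 -0.19194767]
tip 257.7115818514565 195.45029991522813 mouth at tcp xy (np.float64(257.7159808499428), np.float64(191.2398487523543))
225 167
```

View pics/w7b.png

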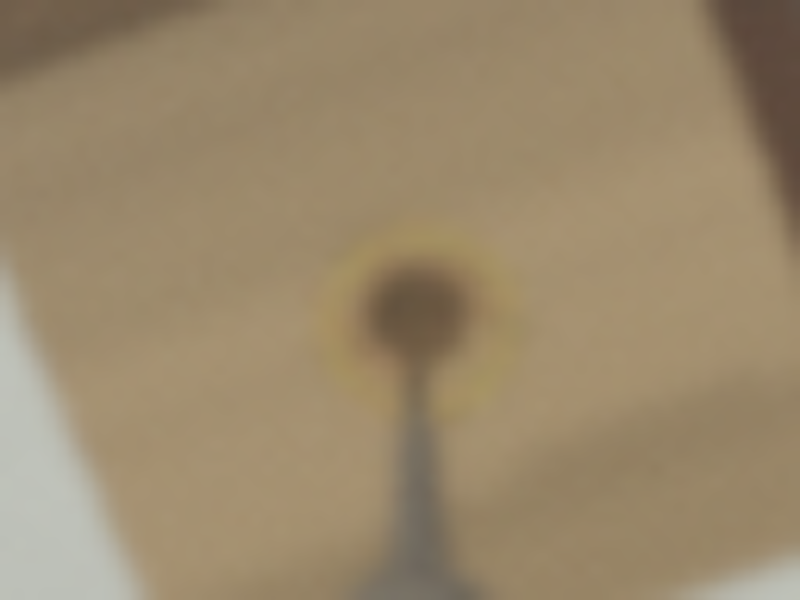

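The ring is centred at (422,322), with the dark bore at (417,312) and the awl point at (415,358). The point needs to move about -1 mm in x and -0.4 mm in world y.

Call:
servo_tool(moves=[0, -0.001, 0.0004, 0.003, 0, 0, -0.001, 0.0004, 0.008, 0, 0, -0.001, 0.0004, 0.012, 0, 0, -0.001, 0.0004, 0.014, 0, 0, -0.001, 0.0004, 0.016, 0, 0, -0.001, 0.0004, 0.018, 0, 0, -0.001, 0.0004, 0.02, 0, 0, -0.001, 0.0004, 0.02, 0])

```text
t: 17.32
eef_pos: [0.5343, 0.3261, 0.1475]
tool_rot: [1.0, -0.0, -0.0, 0.0]
ft_force: [-1.8, 0.8, -0.0]
grip_width: 0.13
grasp_force: 30.0
```

Call:
servo_tool(moves=[0, 0.0006, 0.0003, 0.006, 0, 0, 0.0006, 0.0003, 0.014, 0, 0, 0.0006, 0.0003, 0.022, 0, 0, 0.0006, 0.0003, 0.03, 0, 0, 0.0006, 0.0003, 0.036, 0, 0, 0.0006, 0.0003, 0.041, 0, 0, 0.0006, 0.0003, 0.0425, 0, 0, 0.0006, 0.0003, 0.0425, 0])

```text
t: 17.98
eef_pos: [0.5349, 0.3256, 0.1049]
tool_rot: [1.0, -0.0, -0.0, 0.0]
ft_force: [-0.4, 0.1, 0.0]
grip_width: 0.133
grasp_force: 30.0
```

Call:
servo_tool(moves=[0, 0, 0, 0.001, 0, 0, 0, 0, 0.002, 0, 0, 0, 0, 0.003, 0, 0, 0, 0, 0.0035, 0, 0, 0, 0, 0.004, 0, 0, 0, 0, 0.004, 0])

```text
t: 18.48
eef_pos: [0.5351, 0.3259, 0.1016]
tool_rot: [1.0, -0.0, 0.0, -0.0]
ft_force: [0.5, -0.5, -0.4]
grip_width: 0.13
grasp_force: 30.0
```

Call:
servo_tool(moves=[0, 0, 0, 0.0005, 0, 0, 0, 0, 0.001, 0, 0, 0, 0, 0.0015, 0, 0, 0, 0, 0.002, 0, 0, 0, 0, 0.002, 0])

```text
t: 18.9
eef_pos: [0.5353, 0.3259, 0.1003]
tool_rot: [1.0, -0.0, 0.0, -0.0]
ft_force: [-1.7, -0.9, 4.4]
grip_width: 0.129
grasp_force: 30.0
```

The handle has seated: 4.4 N at the same height as when I grasped it. I'll release and rise.

Call:
servo_tool(moves=[0.2, 0, 0, 0, 0, 0.3, 0, 0, 0, 0, 0.4, 0, 0, 0, 0, 0.5, 0, 0, 0, 0, 0.5, 0, 0, 0, 0, 0.5, 0, 0, 0, 0, 0.5, 0, 0, 0, 0])

```text
t: 19.48
eef_pos: [0.5351, 0.3258, 0.0995]
tool_rot: [1.0, -0.0, -0.0, 0.0]
ft_force: [-0.9, -0.0, -0.3]
grip_width: 0.491
grasp_force: 0.0
```

Call:
servo_tool(moves=[0.5, 0, 0, -0.01, 0, 0.5, 0, 0, -0.03, 0, 0.5, 0, 0, -0.06, 0, 0.5, 0, 0, -0.1, 0, 0.5, 0, 0, -0.13, 0, 0.5, 0, 0, -0.13, 0, 0.5, 0, 0, -0.13, 0])

```text
t: 20.07
eef_pos: [0.536, 0.3266, 0.233]
tool_rot: [1.0, -0.0, 0.002, -0.002]
ft_force: [-0.7, -0.2, -1.0]
grip_width: 0.499
grasp_force: 0.0
```

```bash
python3 - <<'E'
from h import *
s=observe(); print(s['t'],s['eef_pos'],s['grip_width'],s['ft_force'])
w=snap('wrist','w8.png');b=snap('side','b8.png')
cv2.imwrite('pics/f.png',np.hstack([cv2.resize(w['color'][130:280,160:360,::-1],(400,300),interpolation=cv2.INTER_CUBIC),cv2.resize(b['color'][120:320,170:370,::-1],(400,300),interpolation=cv2.INTER_CUBIC)]))
E
```

```text
20.0667 [0.53596576 0.32661542 0.23302105] 0.4986181443200809 [-0.66448483 -0.19551858 -0.98538616]
```

View pics/f.png

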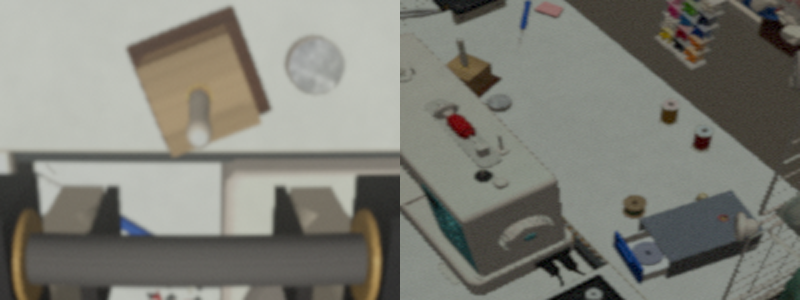

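The awl stands upright and home in its stand at (198,115) in the wrist view. The drawer is open at (635,255) in the side view, and the spool, thimble and weight are where they were.

Call:
servo_tool(moves=[0.5, 0, 0, 0, 0, 0.5, 0, 0, 0, 0, 0.5, 0, 0, 0, 0, 0.5, 0, 0, 0, 0])

```text
t: 20.5
eef_pos: [0.535, 0.3257, 0.2288]
tool_rot: [1.0, -0.0, -0.0, 0.001]
ft_force: [-0.8, 0.5, 1.1]
grip_width: 0.503
grasp_force: 0.0
```

```bash
python3 -c "
from bench import close_job
print(close_job())"
```

```text
the job is handed in; nothing more can be done
None
```

I handed the job in at about 20.5 s: the drawer slid out about 40 mm (judged from the side camera) with a press read at no more than about 8 N, the awl is back in its stand fully home, and the spool, thimble and weight look undisturbed; no verdict was returned.

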